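Close a row of sample vials with a fingertip

TASK

The four vials in the curved white rack have just been filled and their stoppers still stand proud. Beginning at the end of the rack that has the tall index post, trace along the row with your fingertips and gently press each stopper fully home in turn; from the first press to the last keep the fingertips close over the row, within about 5 cm of the stoppers. Never pull a stopper up, leave the loose vial, beaker and jar where they stand, and finish with the hand clear.

Things in the scene. Friction and masses are not known exactly. Their poses are not given: they have to be found in the camera images.
- rack: white plastic rack fixed to the bench, a curved block 44 mm wide, 30 mm high, 270 mm long along its y. Origin on the bench top under the middle of the row. The row is an arc of radius 120 mm centred at (0.110, 0) m in its frame, bulging to its -x; stoppers 1 to 4 at +32.4, +10.8, -10.8, -32.4 deg, end fittings at +-57.3 deg. Its four glass vials are fixed, 26 mm wide, mouths 60 mm above the bench.
- index_post: steel post fixed on one end of the rack, either end; 12 mm in diameter, its top 88 mm above the bench. Marks the end to begin at. Origin at its foot on the rack's upper face, 30 mm above the bench. About 52 mm from the nearest stopper's axis.
- end_screw: low steel thumbscrew fixed on the other end of the rack, 22 mm in diameter, 13 mm high. Origin at its foot on the rack's upper face.
- stopper1_top (a point): centre of the domed top of stopper 1, a dark rubber stopper with a head 22 mm in diameter and 8 mm high; stoppers 1 to 4 stand in order along the rack from its +y end, 44 to 45 mm apart. The point moves with the stopper: 68 mm above the bench when fully home, 72 to 74 mm at the start.
- stopper2_top (a point): centre of the domed top of stopper 2, a dark rubber stopper with a head 22 mm in diameter and 8 mm high; stoppers 1 to 4 stand in order along the rack from its +y end, 44 to 45 mm apart. The point moves with the stopper: 68 mm above the bench when fully home, 72 to 74 mm at the start.
- stopper3_top (a point): centre of the domed top of stopper 3, a dark rubber stopper with a head 22 mm in diameter and 8 mm high; stoppers 1 to 4 stand in order along the rack from its +y end, 44 to 45 mm apart. The point moves with the stopper: 68 mm above the bench when fully home, 72 to 74 mm at the start.
- stopper4_top (a point): centre of the domed top of stopper 4, a dark rubber stopper with a head 22 mm in diameter and 8 mm high; stoppers 1 to 4 stand in order along the rack from its +y end, 44 to 45 mm apart. The point moves with the stopper: 68 mm above the bench when fully home, 72 to 74 mm at the start.
- stopper1 (a joint): how far stopper 1 is pressed down, m: 0 to 0.002 at the start, 0.006 fully home against the vial's mouth (hard stop). It slides down along the vertical with about 3 N of friction, has no spring, and stays where it is left.
- stopper2 (a joint): how far stopper 2 is pressed down, m: 0 to 0.002 at the start, 0.006 fully home against the vial's mouth (hard stop). It slides down along the vertical with about 3 N of friction, has no spring, and stays where it is left.
- stopper3 (a joint): how far stopper 3 is pressed down, m: 0 to 0.002 at the start, 0.006 fully home against the vial's mouth (hard stop). It slides down along the vertical with about 3 N of friction, has no spring, and stays where it is left.
- stopper4 (a joint): how far stopper 4 is pressed down, m: 0 to 0.002 at the start, 0.006 fully home against the vial's mouth (hard stop). It slides down along the vertical with about 3 N of friction, has no spring, and stays where it is left.
- spare_vial: loose stoppered glass vial, 26 mm in diameter, 68 mm high, standing beside the rack. Origin at its underside. To be left alone.
- beaker: loose empty glass beaker, 60 mm in diameter, 75 mm high. Origin at its underside. To be left alone.
- amber_jar: loose amber jar with a white cap, 48 mm in diameter, 85 mm high. Origin at its underside. To be left alone.

How it is judged:
By the outcome, as a careful person would: the job done as asked, in the order asked, and still so for the second after the job is handed in, with the robot touching nothing.
It also fails if it takes over 38 s, if anything falls off the work surface, if the arm or the gripper's body presses on something with over 40 N, if the wrist force passes 120 N, or if a joint passes its speed limit or range.

ROBOT

A 7-joint arm with a two-finger parallel gripper is mounted at the origin on the work surface. World frame = base frame: x ahead of the robot, y to its left, z up, the work surface at z = 0. Lengths are in m, angles in rad, forces in N, time in s.
With the tool pointing down it reaches from about 0.4 to 0.85 m from the base axis. Payload 10.4 kg.
Tool frame: the origin (TCP) lies at the very end of the fingers, on their centre line; the grasp point (between the pads) lies 19 mm behind it; z points along the fingers, y is the direction in which the jaws open and shut (so a half turn about z gives the same grasp; the last joint's range is limited). The gripper opens to 87 mm and grips with 3 to 60 N. Pads are 19 mm wide; open, the fingers measure 117 mm over their backs; the gripper's body (75 mm by 190 mm) begins 51 mm behind the grasp point.
Start: joints at [-1.264, 0.332, -0.065, 1.46, 0.022, 1.35, -0.088], TCP at [0.202, 0.591, 0.223] pointing down, gripper open.
Joint ranges: [-2.6, 2.6], [-0.5, 2.12], [-1.47, 1.34], [0.16, 2.42], [-1.27, 4.41], [0.06, 2.06], [-2.6, 2.6]. Speed limits (rad/s): [2.22, 2.22, 2.79, 2.79, 3.14, 3.14, 3.14].

INTERFACE

Orientations are given as a unit quaternion [x, y, z, w].
In Python, from bench import read_state, imaging, r gives the robot as it stands. The module is installed in compiled form; this text tells all that it offers.
- The arm moves only by the tool move_arm, never from a script. Its argument "series" is a list of rows, each a list of 4 numbers: the shift along the tool's x, y, z in m, then the turn about the tool's z in rad. In form: [[x, y, z, roll], ...]. A call has 1 to 20 rows; each row is the pose to reach, as a shift and turn from the pose commanded when the call began, along the tool's axes at that moment; what a row does not reach only later rows make up. A row lasts 1/10 s, in which the tool goes at most 50 mm and 8.59 degrees, less where a joint would pass 70% of its speed; a pose out of reach is approached as far as the arm can. A call with a gripper value outside its range is refused whole. "claw" is the gripper's target within -1 to 1 (fully open at 1, half-way at 0, shut at -1), set as the call begins (left out, the last holds). The fingers move at their own pace and stop on an object; "newtons" is the grip in N (left out, the last holds). Time passes only in rows, so rows that repeat a pose let the fingers close. It gives the time, the measured TCP pose, the force and the opening at its end, in the units of the state.
- read_state(): the state, without advancing time (a new reading comes with each control period).
- imaging.camera(name): name is "scene" or "side" or "wrist"; returns (picture, depth): 400x640x3 uint8, red, green, blue; 400x640 float32, m along the optical axis (not along the pixel's ray), 0 where there is no reading.
- imaging.get_calibration(name): a dict with "camera_matrix" (3x3 intrinsics, pixels), "R" (3x3) and "t" (3): a world point X has camera coordinates R X + t. Camera axes: x right, y down, z forward; pixel columns grow to the right and rows downward; lengths in m; the calibration is good to about 2 mm. A picture is of the moment at which its call begins: read the wrist's pose just before it. get_calibration takes no time and is no camera call; for the wrist camera it gives the pose at the moment of the call.
- r.close_job(): hands the job in, once; it reports no verdict.
The state is a dict: "time": time; "joint_positions": joint angles; "joint_vel": joint speeds; "joint_torque": joint torques, N m; "ee_pos": TCP position; "eef_rot": TCP orientation; "ft_force": force on the tool from outside, world axes, zero at the start; "torque": the same for the moment, N m; "width": finger opening in m.
Only numpy, scipy, OpenCV 4.12 (cv2) and the standard library are available. Lean on these libraries where they do the work, as an engineer would, in place of code of your own. Each camera call takes 0.05 s, during which the arm holds its last target.

## Working session

There is one attempt and no reset: what is moved stays moved. The work goes in short steps, Python scripts to look and compute and a tool call to move; the robot and the scene stay as the last step left them, time stands still between calls to the robot, and variables do not carry over. Pictures are saved under pics/ and viewed, and the job is handed in when it is done.

Besides the shell and the picture viewer there is one more tool, called after ">>>" in YAML: its name, and indented under it one key for each argument. move_arm: Moves the arm, as the interface text tells. Its arguments: {"type":"object","properties":{"series":{"type":"array","items":{"type":"array","items":{"type":"number"}}},"claw":{"type":"number"},"newtons":{"type":"number"}},"required":["series"]}

```bash
mkdir -p pics; python3 - <<'E'
from bench import read_state, imaging, r
import cv2,numpy as np
s=read_state(); print(s['time'],s['ee_pos'],s['eef_rot'],s['width'],s['ft_force'])
for n in ['scene','side']:
    p,d=imaging.camera(n); c=imaging.get_calibration(n)
    np.savez(f'{n}.npz',p=p,d=d,K=c['camera_matrix'],R=c['R'],t=c['t'])
    cv2.imwrite(f'pics/{n}0.png',p[:,:,::-1]); print(n,-np.array(c['R']).T@np.array(c['t']))
E
```

```text
0.0 [0.20228686 0.59094058 0.22174438] [ 1.64129159e-01  9.86438590e-01 -7.20883286e-04 -8.43325003e-05] 0.08713594503533002 [-0.10581924 -0.28657364  0.32183671]
scene [0.8803692  0.35161251 0.67545927]
side [ 0.48379274 -0.54757413  0.69230784]
```

View pics/scene0.png

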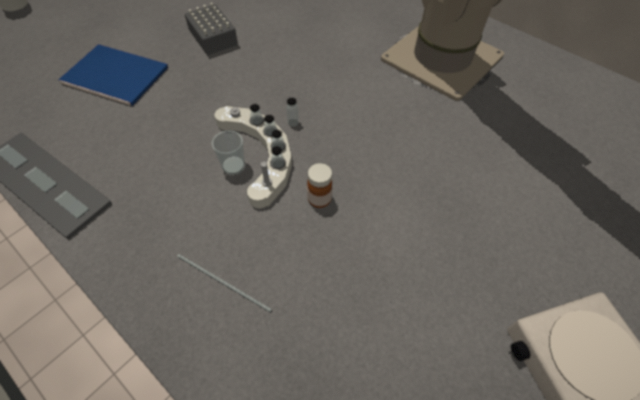

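View pics/side0.png

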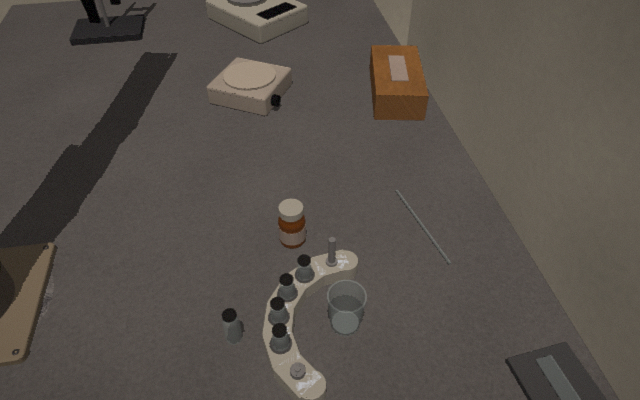

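The side view shows the index post at (332,250) on the far end, with the stoppers at about (304,262), (286,281), (277,304) and (279,331). The screw is at (298,370), the spare vial at (229,315), the jar at (291,222) and the beaker at (346,306). Next I'll measure the stoppers.

```bash
cat > h.py <<'E'
import numpy as np,cv2
def load(n): return np.load(n+'.npz')
def ray(z,u,v,h):
    R,t,K=z['R'],z['t'],z['K']; C=-R.T@t
    d=R.T@np.linalg.inv(K)@np.array([u,v,1.]); return C+d*(h-C[2])/d[2]
def tri(z1,p1,z2,p2):
    A=[]
    for z,(u,v) in((z1,p1),(z2,p2)):
        P=z['K']@np.c_[z['R'],z['t']]; A+=[u*P[2]-P[0],v*P[2]-P[1]]
    X=np.linalg.svd(np.array(A))[2][-1]; return X[:3]/X[3]
E
python3 - <<'E'
from h import *
np.set_printoptions(precision=4,suppress=True)
for n,roi in(('scene',(210,70,320,215)),('side',(210,230,370,400))):
    z=load(n);p=z['p'];x0,y0,x1,y1=roi
    m=(p.max(2)<45).astype(np.uint8); mm=np.zeros_like(m); mm[y0:y1,x0:x1]=m[y0:y1,x0:x1]
    N,L,st,ce=cv2.connectedComponentsWithStats(mm)
    for i in range(1,N):
        if st[i,4]>15: print(n,st[i],ce[i],ray(z,*ce[i],.069), 'depthz',z['d'][int(ce[i][1]),int(ce[i][0])])
    c=p[y0:y1,x0:x1][:,:,::-1]; c=cv2.resize(c,None,fx=4,fy=4,interpolation=cv2.INTER_CUBIC); cv2.imwrite(f'pics/{n}_crop.png',c[:600,:800]); print(c.shape)
E
```

```text
scene [288  98   8   7  43] [291.4186 101.186 ] [ 0.4282 -0.1227  0.069 ] depthz 0.870042
scene [251 105   8   6  38] [254.3421 107.3947] [ 0.4933 -0.167   0.069 ] depthz 0.8513167
scene [265 116   8   7  42] [268.7143 118.619 ] [ 0.4959 -0.1217  0.069 ] depthz 0.8331661
scene [272 130   9   7  48] [275.7083 133.2292] [ 0.5148 -0.0827  0.069 ] depthz 0.81301993
scene [273 147   9   8  56] [276.5893 150.1429] [ 0.5446 -0.0503  0.069 ] depthz 0.787974
(580, 440, 3)
side [298 255  12  11 110] [303.5909 259.9364] [ 0.5434 -0.0492  0.069 ] depthz 0.78813106
side [280 273  12  13 120] [285.6083 279.25  ] [ 0.5107 -0.0816  0.069 ] depthz 0.76159084
side [271 297  13  13 138] [277.087  303.1014] [ 0.4931 -0.1222  0.069 ] depthz 0.7308311
side [222 308  15  14 158] [228.8608 314.7722] [ 0.4224 -0.1299  0.069 ] depthz 0.7235678
side [273 323  13  15 157] [278.9936 329.8981] [ 0.4908 -0.1668  0.069 ] depthz 0.6987473
(680, 640, 3)
```

```bash
ls pics
```

```text
scene0.png
scene_crop.png
side0.png
side_crop.png
```

```bash
python3 - <<'E'
from h import *
from scipy.optimize import least_squares
np.set_printoptions(precision=4,suppress=True)
a,b=load('scene'),load('side')
S=[[(276.59,150.14),(303.59,259.94)],[(275.71,133.23),(285.61,279.25)],[(268.71,118.62),(277.09,303.10)],[(254.34,107.39),(278.99,329.90)],[(291.42,101.19),(228.86,314.77)]]
T=np.array([tri(a,p,b,q) for p,q in S]);print(T)
ang=np.radians([32.4,10.8,-10.8,-32.4])
loc=np.c_[.110-.120*np.cos(ang),.120*np.sin(ang)]
def f(v):
    c,s=np.cos(v[2]),np.sin(v[2]); return (loc@np.array([[c,s],[-s,c]])+v[:2]-T[:4,:2]).ravel()
v=least_squares(f,[.5,-.1,0]).x; print(v,f(v).reshape(-1,2)*1000)
c,s=np.cos(v[2]),np.sin(v[2]);M=np.array([[c,s],[-s,c]])
print('fit stoppers',loc@M+v[:2])
for sg in(1,-1):
    e=np.radians(57.3*sg);print('end',np.array([.11-.12*np.cos(e),.12*np.sin(e)])@M+v[:2])
print('beaker rim c',ray(b,346.5,292,.075),'jar top',ray(b,291,208,.085), 'post top',ray(b,332,239,.088))
s0=np.array([.2023,.5909,.2217]);X=np.array([-.946,.324,0]);Y=np.array([.324,.946,0])
for P in loc@M+v[:2]:
    d=np.r_[P,.12]-s0; print('tool shift',d@X,d@Y,-d[2])
E
```

```text
[[ 0.5439 -0.0498  0.0694]
 [ 0.5121 -0.0824  0.0687]
 [ 0.4939 -0.1221  0.0681]
 [ 0.4916 -0.1671  0.0686]
 [ 0.4226 -0.1268  0.0635]]
[ 0.51   -0.1052 -0.4202] [[ 0.2587 -0.1714]
 [-0.1201  0.9159]
 [-0.2494 -0.3846]
 [ 0.1109 -0.36  ]]
fit stoppers [[ 0.5442 -0.05  ]
 [ 0.512  -0.0814]
 [ 0.4937 -0.1225]
 [ 0.4917 -0.1674]]
end [ 0.5925 -0.0314]
end [ 0.5101 -0.2158]
beaker rim c [ 0.5965 -0.1248  0.075 ] jar top [0.5375 0.0534 0.085 ] post top [ 0.5927 -0.0301  0.088 ]
tool shift -0.5310682057098847 -0.49553505191066205 0.10170000000000001
tool shift -0.5108152056878085 -0.5356852047535323 0.10170000000000001
tool shift -0.5067646995540909 -0.5804714993453021 0.10170000000000001
tool shift -0.5194855688580136 -0.6236038337054151 0.10170000000000001
```

View pics/side_crop.png

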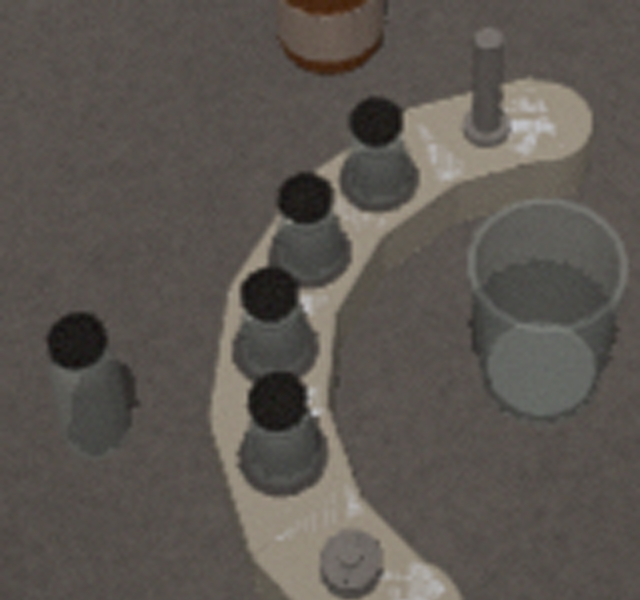

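The fit agrees to under 1 mm, and the post top at (0.593,-0.030) confirms that stopper 1 comes first. I'll shut the fingers and travel high to a point above stopper 1.

>>> move_arm:
  series:
    - [-0.02, -0.02, 0, 0]
    - [-0.05, -0.045, 0, 0]
    - [-0.08, -0.075, 0, 0]
    - [-0.11, -0.105, 0, 0]
    - [-0.14, -0.13, 0, 0]
    - [-0.17, -0.16, 0, 0]
    - [-0.2, -0.187, 0, 0]
    - [-0.23, -0.215, 0, 0]
    - [-0.26, -0.243, 0, 0]
    - [-0.29, -0.27, 0, 0]
    - [-0.32, -0.3, 0, 0]
    - [-0.35, -0.327, 0, 0]
    - [-0.38, -0.355, 0, 0]
    - [-0.41, -0.383, 0, 0]
    - [-0.44, -0.41, 0, 0]
    - [-0.47, -0.44, 0, 0]
    - [-0.5, -0.467, 0, 0]
    - [-0.52, -0.485, 0, 0]
    - [-0.531, -0.4955, 0, 0]
    - [-0.531, -0.4955, 0, 0]
  claw: -1
  newtons: 10

```text
time: 2.1
ee_pos: [0.5444, -0.0518, 0.2221]
eef_rot: [0.166, 0.986, -0.001, -0.0]
ft_force: [0.0, 0.4, 0.7]
width: 0.0004
```

```bash
python3 - <<'E'
from bench import read_state, imaging, r
from h import *
s=read_state(); print(s['time'],s['ee_pos'],s['eef_rot'],s['joint_positions'],s['width'])
n='wrist'
c=imaging.get_calibration(n); p,d=imaging.camera(n)
np.savez(f'{n}.npz',p=p,d=d,K=c['camera_matrix'],R=c['R'],t=c['t'])
cv2.imwrite('pics/wrist1.png',p[:,:,::-1])
p2,_=imaging.camera('side'); cv2.imwrite('pics/side1.png',p2[:,:,::-1])
z=load(n)
m=(p.max(2)<40).astype(np.uint8)
N,L,st,ce=cv2.connectedComponentsWithStats(m)
for i in range(1,N):
    if st[i,4]>80: print(st[i],ce[i],ray(z,*ce[i],.071))
E
```

```text
2.1 [ 0.54444008 -0.05180946  0.22211909] [ 1.65902933e-01  9.86141847e-01 -6.55707930e-04 -2.12533094e-04] [-0.49928349  0.16611747  0.57434134  1.69789771 -0.09191666  1.30547838
  1.33041748] 0.00043616276684143196
[   0  230   42   30 1093] [ 19.01097896 245.40988106] [ 0.50252031 -0.34208859  0.071     ]
[623 236  17  23 179] [633.22346369 250.19553073] [0.69823877 0.20716809 0.071     ]
[   0  294   57   44 2070] [ 24.80772947 313.61449275] [ 0.56811336 -0.375405    0.071     ]
[302 294   8  30 100] [306.66 311.24] [ 0.65798772 -0.10788508  0.071     ]
[ 588  294   52   44 1936] [616.89307851 316.46177686] [0.76507192 0.18322507 0.071     ]
[   0  347  329   27 2730] [158.58168498 362.66666667] [ 0.66410924 -0.27396567  0.071     ]
[   2  372  434   28 9914] [229.20940085 387.65584023] [ 0.71689138 -0.21661059  0.071     ]
```

View pics/wrist1.png

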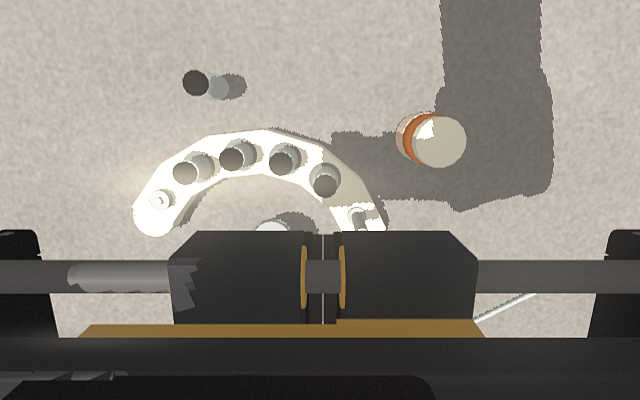

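View pics/side1.png

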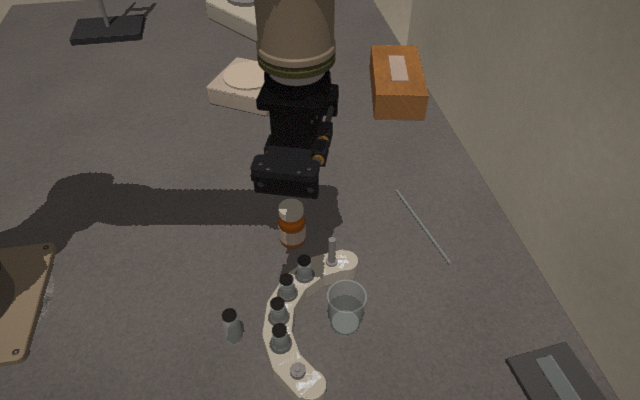

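The wrist view shows the four stoppers at roughly (186,173), (233,156), (282,160) and (324,185). The post is at (358,215). The hand stands high over the row in the side view. I'll measure the stoppers with the wrist camera as a cross-check.

```bash
python3 - <<'E'
from h import *
z=load('wrist');p=z['p']
m=((p.max(2)<75)).astype(np.uint8); m[225:]=0
m=cv2.morphologyEx(m,cv2.MORPH_OPEN,cv2.getStructuringElement(2,(15,15)))
N,L,st,ce=cv2.connectedComponentsWithStats(m)
for i in range(1,N): print(st[i],ce[i],ray(z,*ce[i],.0715))
E
python3 - <<'E'
from h import *
z=load('wrist');p=z['p'].astype(int)
print([p[y,x].tolist() for x,y in((186,173),(233,156),(278,162),(326,186),(196,83))])
for t in (60,75,90):
    m=(p.max(2)<t).astype(np.uint8); m[225:]=0;m[:70]=0;m[:,400:]=0
    m=cv2.morphologyEx(m,cv2.MORPH_OPEN,cv2.getStructuringElement(2,(9,9)))
    N,L,st,ce=cv2.connectedComponentsWithStats(m)
    for i in range(1,N): print(t,st[i],ce[i],ray(z,*ce[i],.0715))
c=cv2.resize(z['p'][120:230,130:390,::-1],None,fx=3,fy=3,interpolation=2); cv2.imwrite('pics/wrist_crop.png',c)
E
```

```text
[[175, 166, 150], [113, 107, 95], [123, 118, 106], [131, 125, 115], [83, 79, 73]]
90 [183  71  25  24 487] [195.09856263  82.59753593] [ 0.4232295  -0.12318026  0.0715    ]
```

View pics/wrist_crop.png

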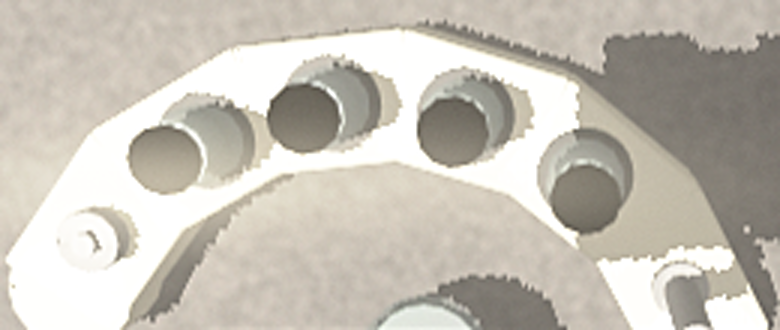

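Stopper tops in the crop are at (165,159), (304,118), (453,132) and (585,198), which is full-frame (185,173), (231.3,159.3), (281,164) and (325,186).

```bash
python3 - <<'E'
from h import *
from scipy.spatial.transform import Rotation as Ro
z=load('wrist')
q=Ro.from_quat([.1659,.98614,-.00066,-.0002]).as_matrix()
ee=np.array([.5444,-.0518,.2221])
fit=[(.5442,-.05),(.512,-.0814),(.4937,-.1225),(.4917,-.1674)]
for uv,f in zip(((325,186),(281,164),(231.3,159.3),(185,173)),fit):
    P=ray(z,*uv,.0725); m=(P[:2]+np.array(f))/2
    print(P.round(4),f,'mean',m.round(4),'tool shift',((np.r_[m,.0722]-ee)@q).round(4))
E
```

```text
[ 0.5431 -0.0488  0.0725] (0.5442, -0.05) mean [ 0.5436 -0.0494] tool shift [0.0015 0.0022 0.1499]
[ 0.5114 -0.0792  0.0725] (0.512, -0.0814) mean [ 0.5117 -0.0803] tool shift [ 0.0216 -0.0374  0.15  ]
[ 0.493  -0.1193  0.0725] (0.4937, -0.1225) mean [ 0.4934 -0.1209] tool shift [ 0.0256 -0.0818  0.15  ]
[ 0.4907 -0.1632  0.0725] (0.4917, -0.1674) mean [ 0.4912 -0.1653] tool shift [ 0.0131 -0.1245  0.1501]
```

Within 4 mm agreement; I'll use the mean. Now I'll descend to about 1 cm over stopper 1.

>>> move_arm:
  series:
    - [0.001, 0.001, 0.015, 0]
    - [0.0015, 0.002, 0.04, 0]
    - [0.0015, 0.002, 0.065, 0]
    - [0.0015, 0.002, 0.09, 0]
    - [0.0015, 0.002, 0.11, 0]
    - [0.0015, 0.002, 0.125, 0]
    - [0.0015, 0.002, 0.135, 0]
    - [0.0015, 0.002, 0.138, 0]
    - [0.0015, 0.002, 0.138, 0]
    - [0.0015, 0.002, 0.138, 0]

```text
time: 3.2
ee_pos: [0.5441, -0.047, 0.0853]
eef_rot: [0.164, 0.986, 0.0, 0.001]
ft_force: [-0.3, 0.1, 0.5]
width: 0.0006
```

```bash
python3 - <<'E'
from bench import read_state, imaging, r
import cv2
p2,_=imaging.camera('side'); cv2.imwrite('pics/side2.png',cv2.resize(p2[200:400,200:400,::-1],None,fx=3,fy=3,interpolation=2))
s=read_state(); print(s['time'],s['ee_pos'],s['ft_force'])
E
```

```text
3.25 [ 0.54411332 -0.04702429  0.08535561] [-0.5164764  -0.37537187 -0.24093338]
```

View pics/side2.png

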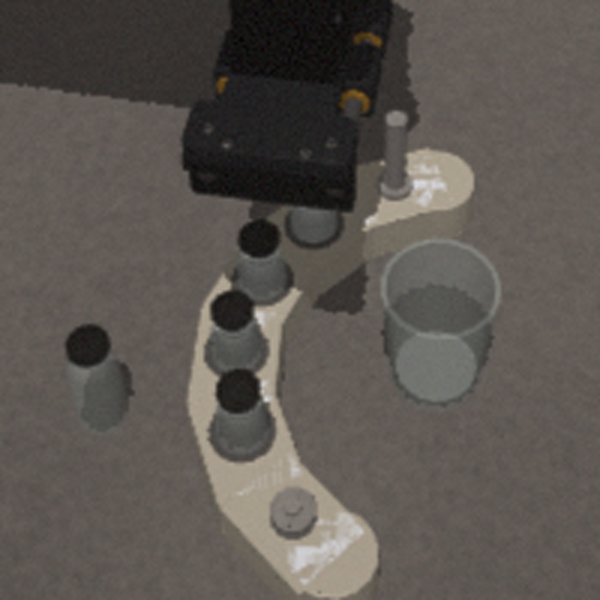

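The picture shows a wide block just above stopper 1. I'll check its height from depth before pressing.

```bash
python3 - <<'E'
from bench import read_state, imaging, r
import numpy as np,cv2
np.set_printoptions(precision=3,suppress=True)
p,d=imaging.camera('side'); c=imaging.get_calibration('side')
K,R,t=[np.array(c[k]) for k in('camera_matrix','R','t')]
v,u=np.mgrid[0:400,0:640]; pc=np.stack([(u-K[0,2])/K[0,0]*d,(v-K[1,2])/K[1,1]*d,d],-1)
W=(pc-t)@R
for pt in((264,262),(280,265),(290,267),(316,267),(290,255),(290,240),(290,230),(304,271)): print(pt,W[pt[1],pt[0]],p[pt[1],pt[0]])
q=read_state()['ee_pos'];print(q)
# points below z=.15 near TCP and above .08
m=(W[...,2]>.078)&(W[...,2]<.2)&(np.hypot(W[...,0]-q[0],W[...,1]-q[1])<.12)&(d>0)
for lo in np.arange(.08,.18,.01):
    k=m&(W[...,2]>=lo)&(W[...,2]<lo+.01)
    if k.sum(): print(round(lo,3),k.sum(),W[k].min(0)[:2],W[k].max(0)[:2])
E
```

```text
(264, 262) [ 0.482 -0.118  0.162] [23 20 20]
(280, 265) [ 0.502 -0.124  0.158] [28 22 25]
(290, 267) [ 0.515 -0.127  0.156] [36 33 31]
(316, 267) [ 0.549 -0.14   0.164] [28 28 25]
(290, 255) [ 0.516 -0.137  0.192] [27 30 28]
(290, 240) [ 0.519 -0.117  0.198] [32 30 32]
(290, 230) [ 0.521 -0.099  0.198] [33 33 33]
(304, 271) [ 0.542 -0.058  0.052] [95 96 91]
[ 0.544 -0.047  0.085]
0.08 51 [ 0.587 -0.037] [ 0.597 -0.024]
0.09 1 [ 0.595 -0.029] [ 0.595 -0.029]
0.15 116 [ 0.481 -0.139] [0.604 0.023]
0.16 347 [ 0.481 -0.14 ] [0.604 0.02 ]
0.17 598 [ 0.481 -0.144] [0.607 0.024]
```

The body's underside is at 0.155, as specified, so it clears the post and the jar. I'll press stopper 1 slowly with a small lateral correction.

>>> move_arm:
  series:
    - [0, -0.002, 0.002, 0]
    - [0, -0.0024, 0.005, 0]
    - [0, -0.0024, 0.008, 0]
    - [0, -0.0024, 0.01, 0]
    - [0, -0.0024, 0.0115, 0]
    - [0, -0.0024, 0.013, 0]
    - [0, -0.0024, 0.0145, 0]
    - [0, -0.0024, 0.016, 0]
    - [0, -0.0024, 0.016, 0]

```text
time: 4.2
ee_pos: [0.5428, -0.0493, 0.0684]
eef_rot: [0.164, 0.986, 0.0, 0.0]
ft_force: [-0.4, -0.7, 1.0]
width: 0.0004
```

>>> move_arm:
  series:
    - [0, 0, 0.0008, 0]
    - [0, 0, 0.0016, 0]
    - [0, 0, 0.0022, 0]
    - [0, 0, 0.0022, 0]

```text
time: 4.6
ee_pos: [0.543, -0.0493, 0.068]
eef_rot: [0.164, 0.986, 0.001, 0.0]
ft_force: [-9.9, 1.2, 22.5]
width: 0.0008
```

The hard stop was felt at z = 0.068 with 22 N, so stopper 1 is home. I'll lift straight up and hover over stopper 2.

>>> move_arm:
  series:
    - [0, 0, -0.003, 0]
    - [0, 0, -0.008, 0]
    - [0, 0, -0.014, 0]
    - [0.003, -0.006, -0.015, 0]
    - [0.008, -0.016, -0.015, 0]
    - [0.013, -0.026, -0.015, 0]
    - [0.018, -0.035, -0.015, 0]
    - [0.0196, -0.0394, -0.015, 0]
    - [0.0196, -0.0394, -0.015, 0]
    - [0.0196, -0.0394, -0.015, 0]

```text
time: 5.6
ee_pos: [0.5116, -0.08, 0.0814]
eef_rot: [0.164, 0.986, 0.0, 0.0]
ft_force: [-0.1, -0.1, -0.1]
width: 0.0003
```

>>> move_arm:
  series:
    - [0, 0, 0.003, 0]
    - [0, 0, 0.0055, 0]
    - [0, 0, 0.0075, 0]
    - [0, 0, 0.009, 0]
    - [0, 0, 0.0105, 0]
    - [0, 0, 0.012, 0]
    - [0, 0, 0.0132, 0]
    - [0, 0, 0.0142, 0]
    - [0, 0, 0.0148, 0]
    - [0, 0, 0.0148, 0]

```text
time: 6.6
ee_pos: [0.5116, -0.0801, 0.0679]
eef_rot: [0.164, 0.986, 0.001, -0.0]
ft_force: [-10.1, 2.9, 22.6]
width: 0.0007
```

Stopper 2 is home. Next is stopper 3.

>>> move_arm:
  series:
    - [0, 0, -0.003, 0]
    - [0, 0, -0.008, 0]
    - [0, 0, -0.014, 0]
    - [0.0005, -0.006, -0.015, 0]
    - [0.0015, -0.016, -0.015, 0]
    - [0.0025, -0.026, -0.015, 0]
    - [0.0035, -0.037, -0.015, 0]
    - [0.004, -0.0445, -0.015, 0]
    - [0.004, -0.0445, -0.015, 0]
    - [0.004, -0.0445, -0.015, 0]

```text
time: 7.6
ee_pos: [0.4933, -0.121, 0.0815]
eef_rot: [0.164, 0.986, 0.0, -0.0]
ft_force: [-0.6, 0.4, 0.4]
width: 0.0003
```

>>> move_arm:
  series:
    - [0, 0, 0.003, 0]
    - [0, 0, 0.0055, 0]
    - [0, 0, 0.0075, 0]
    - [0, 0, 0.009, 0]
    - [0, 0, 0.0105, 0]
    - [0, 0, 0.012, 0]
    - [0, 0, 0.0132, 0]
    - [0, 0, 0.0142, 0]
    - [0, 0, 0.0148, 0]
    - [0, 0, 0.0148, 0]

```text
time: 8.6
ee_pos: [0.4935, -0.1209, 0.068]
eef_rot: [0.164, 0.986, 0.001, 0.0]
ft_force: [-7.9, 3.2, 20.2]
width: 0.0007
```

Stopper 3 is home. Next is stopper 4.

>>> move_arm:
  series:
    - [0, 0, -0.003, 0]
    - [0, 0, -0.008, 0]
    - [0, 0, -0.014, 0]
    - [-0.002, -0.006, -0.015, 0]
    - [-0.0045, -0.016, -0.015, 0]
    - [-0.0075, -0.026, -0.015, 0]
    - [-0.0105, -0.037, -0.015, 0]
    - [-0.0123, -0.043, -0.015, 0]
    - [-0.0123, -0.043, -0.015, 0]
    - [-0.0123, -0.043, -0.015, 0]

```text
time: 9.6
ee_pos: [0.4909, -0.1657, 0.0816]
eef_rot: [0.164, 0.986, 0.0, -0.0]
ft_force: [0.2, 0.9, -0.3]
width: 0.0004
```

>>> move_arm:
  series:
    - [0, 0, 0.003, 0]
    - [0, 0, 0.0055, 0]
    - [0, 0, 0.0075, 0]
    - [0, 0, 0.009, 0]
    - [0, 0, 0.0105, 0]
    - [0, 0, 0.012, 0]
    - [0, 0, 0.0132, 0]
    - [0, 0, 0.0142, 0]
    - [0, 0, 0.0148, 0]
    - [0, 0, 0.0148, 0]

```text
time: 10.6
ee_pos: [0.4912, -0.1656, 0.068]
eef_rot: [0.164, 0.986, 0.001, 0.0]
ft_force: [-7.8, 3.8, 18.3]
width: 0.0005
```

All four hit the stop. I'll lift clear and look.

>>> move_arm:
  series:
    - [0, 0, -0.003, 0]
    - [0, 0, -0.01, 0]
    - [0, 0, -0.025, 0]
    - [0, 0, -0.045, 0]
    - [0, 0, -0.07, 0]
    - [0, 0, -0.095, 0]
    - [0, 0.01, -0.12, 0]
    - [0, 0.03, -0.14, 0]
    - [0, 0.05, -0.155, 0]
    - [0, 0.075, -0.16, 0]
    - [0, 0.1, -0.16, 0]
    - [0, 0.115, -0.16, 0]
    - [0, 0.12, -0.16, 0]
    - [0, 0.12, -0.16, 0]
    - [0, 0.12, -0.16, 0]

```text
time: 12.1
ee_pos: [0.5295, -0.0536, 0.2269]
eef_rot: [0.165, 0.986, -0.0, -0.0]
ft_force: [-0.6, -0.7, -0.4]
width: 0.0006
```

```bash
python3 - <<'E'
from bench import read_state, imaging, r
import numpy as np,cv2
from h import *
np.set_printoptions(precision=4,suppress=True)
s=read_state(); print(s['time'],s['ee_pos'],s['ft_force'],abs(np.array(s['joint_vel'])).max())
for n in ('wrist','side'):
    c=imaging.get_calibration(n); p,d=imaging.camera(n)
    np.savez(f'{n}3.npz',p=p,d=d,K=c['camera_matrix'],R=c['R'],t=c['t'])
    cv2.imwrite(f'pics/{n}3.png',p[:,:,::-1])
def pts(z):
    d=z['d'];K=z['K'];v,u=np.mgrid[0:400,0:640]
    return (np.stack([(u-K[0,2])/K[0,0]*d,(v-K[1,2])/K[1,1]*d,d],-1)-z['t'])@z['R']
for n in ('side','side3','wrist','wrist3'):
    W=pts(load(n)).reshape(-1,3)
    print(n,[ (int(k.sum()),round(float(np.median(W[k][:,2])),4)) for q in [(.5436,-.0494),(.5117,-.0803),(.4934,-.1209),(.4912,-.1653)] for k in [(np.hypot(W[:,0]-q[0],W[:,1]-q[1])<.008)&(W[:,2]>.05)&(W[:,2]<.1)] if k.sum()])
E
```

```text
12.1 [ 0.5295 -0.0536  0.2269] [-0.634  -0.6608 -0.3569] 0.007972898874359627
side [(84, 0.0724), (85, 0.0714), (92, 0.0717), (87, 0.0723)]
side3 [(69, 0.0674), (72, 0.0674), (79, 0.0676), (91, 0.0671)]
wrist [(247, 0.0724), (257, 0.0714), (253, 0.0716), (260, 0.0715)]
wrist3 [(223, 0.0668), (231, 0.0669), (232, 0.0667), (239, 0.0669)]
```

View pics/side3.png

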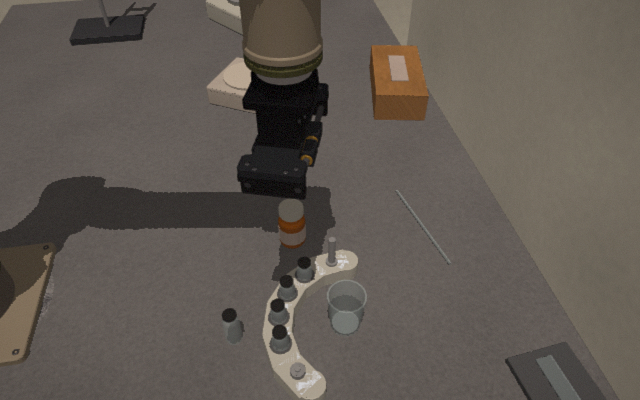

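View pics/wrist3.png

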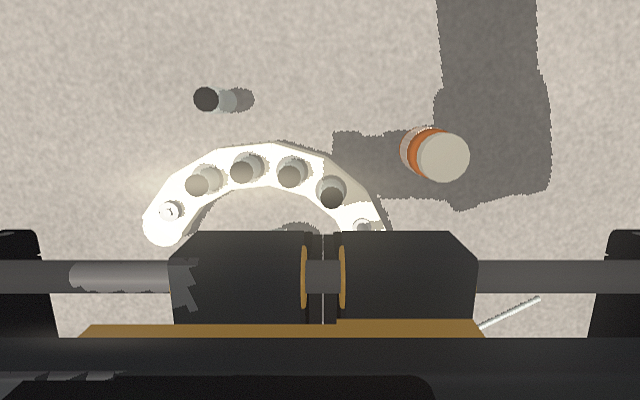

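The hand is high and clear. All four stoppers read the same height, about 67 mm (median over the dome), where they had been 71–72 mm. The loose vial (229,315), beaker (346,306) and jar (291,222) look unmoved. I'll hand in.

```bash
python3 -c "
from bench import r
print(r.close_job())"
```

```text
the job is handed in; nothing more can be done
None
```

All four stoppers are pressed fully home, in order from the index-post end (stoppers 1, 2, 3, 4), and the job is handed in at about 12.2 s of the 38 s allowed. I used closed fingertips and lifted only about 13 mm above each stopper between presses.

- **Stops felt:** Each press ended against the hard stop with the fingertips at z = 0.068 m. The vertical wrist force was 18–23 N, with 8–10 N sideways.
- **Heights after:** Depth readings from the side and wrist cameras put all four tops at about 67 mm, down from 71–72 mm. They are nominally 68 mm when home, and the 1 mm difference is within the 2 mm calibration accuracy.
- **Loose items:** In the side picture the vial, beaker and jar stand where they did before.
- **Hand clear:** The hand finished at z = 0.227 m with no contact force.
- **Disagreement:** The wrist camera and the two fixed cameras differed by up to about 4 mm on stopper positions (most at stopper 4). I aimed at the mean, well within the 22 mm stopper heads.

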